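Shut the cap chute and hold the hopper lid open for refilling

ROBOT

A 6-joint arm with a two-finger parallel gripper is mounted at the origin on the work surface. World frame = base frame: x ahead of the robot, y to its left, z up, the work surface at z = 0. Lengths are in m, angles in rad, forces in N, time in s.
With the tool pointing down it reaches from about 0.25 to 0.775 m from the base axis. Payload 4 kg.
Tool frame: the origin (TCP) lies between the finger pads; the fingertips stand 11 mm ahead of it and the grasp point (between the pads) lies 8 mm behind it; x points along the fingers, y is the direction in which the jaws open and shut, and the axes are right-handed (so a half turn about x gives the same grasp; the last joint's range is limited). The gripper opens to 94 mm and grips with 3 to 60 N. Pads are 16 mm wide; open, the fingers measure 119 mm over their backs; the gripper's body (75 mm by 177 mm) begins 78 mm behind the grasp point.
Start: joints at [-1.223, 0.087, 1.371, -0, 1.684, -0.103], TCP at [0.24, -0.495, 0.217] pointing down, gripper open.
Joint ranges: [-3.1, 3.1], [-0.76, 2.03], [0.27, 2.55], [-1.08, 4.22], [0.17, 2.65], [-2.57, 2.57]. Speed limits (rad/s): [2.79, 2.79, 3.14, 3.14, 3.14, 3.14].

INTERFACE

Orientations are given as a unit quaternion [w, x, y, z].
In Python, from rig import robot gives the robot as it stands.
- The arm moves only by the tool servo_tool, never from a script. Its argument "deltas" is a list of rows, each an object of numbers: "ax", "ay", "az": the turn, a rotation vector about the tool's x, y, z in degrees; "dx", "dy", "dz": the shift along the tool's x, y, z in mm; "grip": the finger opening in mm, from 0 to 94. A call has 1 to 10 rows; each row is the pose to reach, as a shift and turn from the pose commanded when the call began, along the tool's axes at that moment; what a row does not reach only later rows make up. A row lasts 1/12 s, in which the tool goes at most 41.7 mm and 7.16 degrees, less where a joint would pass 70% of its speed; a pose out of reach is approached as far as the arm can. A call with a gripper value outside its range is refused whole. The fingers move at their own pace and stop on an object; the grip force is fixed at half the most. Time passes only in rows, so rows that repeat a pose let the fingers close. It gives the time, the measured TCP pose, the force and the opening at its end, in the units of the state.
- robot.state(): the state, without advancing time (a new reading comes with each control period).
- robot.grab_frame(name): name is "side" or "top" or "wrist"; returns a dict with "image" (420x560x3 uint8, blue, green, red), "fov_y" (degrees; the focal length in pixels is half the picture's height over the tangent of half this angle, whatever the lens; pixels are square), "cx", "cy" (the principal point, pixels), "T" (4x4, takes a point from camera to world coordinates). Camera axes: x right, y down, z forward; pixel columns grow to the right and rows downward; lengths in m; the calibration is good to about 2 mm. A picture is of the moment at which its call begins. There is no depth.
- robot.job_done(): hands the job in, once; it reports no verdict.
The state is a dict: "t": time; "joint_pos": joint angles; "joint_velocities": joint speeds; "joint_efforts": joint torques, N m; "tcp_pos": TCP position; "tool_rot": TCP orientation; "force": force on the tool from outside, world axes, zero at the start; "torque": the same for the moment, N m; "opening": finger opening in m.
Only numpy, scipy, OpenCV 4.12 (cv2) and the standard library are available. Lean on these libraries where they do the work, as an engineer would, in place of code of your own. Each camera call takes 0.05 s, during which the arm holds its last target.

TASK

A co-worker across the bench is about to top up the bottle-cap hopper. First shut its chute so that no caps run out: push the red paddle along its rail, away from the robot, until the spring detent clicks and the gate stays fully home; only then lift the clear lid by its yellow fin and hold it open at 50 degrees. The lid falls shut by itself, so finish while still holding it steady there in the gripper, and leave the bottles and other things around the machine as they stand.

Things in the scene. Friction and masses are not known exactly. Their poses are not given: they have to be found in the camera images.
- hopper: Cap hopper machine, fixed, turned up to 0.25 rad either way. Origin on the bench; its x points away from the robot, y left, z up. Grey base plate x -125 to 125, y -230 to 200 mm, 12 mm thick. White open box of yellow caps 200 x 220 mm centred at x 0, y +80 mm, rim 140 mm above the bench, under the clear lid. At y -150 mm a rail along x over the chute carries the red gate.
- rail_mid (a point): Middle of the aluminium rail's top, 89 mm above the bench, at hopper x 0, y -150 mm. The rail runs 120 mm either way along the hopper's x; at its far end a steel stop (x +106 to +120 mm) rises 15 mm above the rail. A black detent housing 34 by 30 mm, top 100 mm above the bench, stands to its right, centred at hopper x +10, y -199 mm.
- paddle (a point): Centre of the red upright paddle on the gate: 14 mm thick along the hopper's x, 36 mm wide along y, 46 mm high; this point is 132 mm above the bench, the paddle's top 155 mm. The dark carriage under it is 50 mm long (x), 30 mm wide, its top 109 mm above the bench. The paddle lies at hopper x = -50 mm + the gate's joint value, y = -150 mm.
- gate (a joint): Travel of the chute gate in m along the hopper's +x (away from the robot): 0 open, 0.065 fully home at a hard stop. It starts between 0 and 0.03 and stays where it is left (friction about 0.8 N). From about 0.053 a spring ball resists with some 4 N more; past about 0.061 it snaps the gate forward and keeps it home; some 4 N pull it out again.
- fin (a point): Grip point in the yellow fin standing square on the lid near its front edge: a plate 12 mm thick across the hopper's y, 40 mm long, 52 mm high; free edge 19 mm beyond this point, lid's top face 33 mm below it. 180 mm from the hinge axis along the lid, 39 mm square to it; lid shut: hopper x -74, y +80, 179 mm above the bench. Pinched by its faces it can pivot in the fingers.
- lid_hinge (a point): Middle of the lid's hinge axis, along the hopper's y at the hopper's far side: hopper x = +106 mm, y = +80 mm, 140.5 mm above the bench.
- lid (a joint): Opening angle of the lid in rad: 0 shut (level), growing as its front edge rises and swings away from the robot, at most 1.45; 50 degrees is 0.873. Clear plate with blue edges, 212 (x) by 226 (y) by 6 mm, 0.28 to 0.46 kg; its weight and a light spring close it from any angle, so holding it takes about 2 to 4 N at the fin.
- bottle_a: Loose amber honey bottle with yellow cap, 68 mm across, 170 mm high, standing to the right of the machine, beyond the rail (about 0.34 to 0.38 m to the right of the hopper's origin); origin at the centre of its underside. Leave it alone.
- bottle_b: The other loose honey bottle, same kind, 68 mm across, 170 mm high, close behind the hopper; origin at the centre of its underside. Leave it alone.
- jar: Loose amber jar with yellow lid, 72 mm across, 85 mm high, left of the machine; origin at the centre of its underside. Leave it alone.
- cup: Loose blue mug, 80 mm across, 90 mm high, nearer the robot on the left; origin at the centre of its underside. Leave it alone.
- scraper: Loose spatula lying flat on the right, nearer the robot, under 300 mm long and 40 mm high; origin at the middle of its underside, handle towards its -x. Leave it alone.
- funnel: Loose white funnel standing mouth down, 64 mm across, 90 mm high, close behind the machine's right half; origin at the centre of its underside. Leave it alone.

How it is judged:
On the way, in this order (a step that is already met when the one before it is completed fails the run):
1. the gate is clicked home while the lid is still shut (value of joint gate above 0.062 m and value of joint lid below 0.12 rad), for 0.2 s.
2. the lid is held open at 50 degrees by the gripper (value of joint lid between 0.75 and 1 rad and contact force between lid and the fingers above 0.5 N), for 0.5 s.
At the end, for the whole second after the job is handed in: The gate is home in its detent (joint above 0.062 m), and the gripper still holds the lid steady (under 0.15 rad/s) at 50 degrees, give or take 7 degrees (0.75 to 1.0 rad), the fingers bearing on it with more than 0.5 N and no loose thing propping it (all of step 2 and value of joint gate above 0.062 m and velocity of joint lid between -0.15 and 0.15 rad/s and contact force between lid and bottle_a below 0.1 N and contact force between lid and bottle_b below 0.1 N and contact force between lid and jar below 0.1 N and contact force between lid and cup below 0.1 N and contact force between lid and scraper below 0.1 N and contact force between lid and funnel below 0.1 N); the arm keeps its last pose, push and grip.
It fails at once if the lid is lifted (over 7 degrees) while the gate is not home (value of joint lid above 0.12 rad and value of joint gate below 0.06 m).
It fails at once if a bystander (bottle, jar, mug, spatula or funnel) is moved by more than 25 mm (distance of any of bottle_a, bottle_b, jar, cup, scraper, funnel from where it was at the start of the episode above 0.025 m).
It fails at once if a bottle, the jar, the mug or the funnel is knocked over (angle between any of bottle_a, bottle_b, jar, cup, funnel's own z axis and vertical above 0.5 rad).
It also fails if it takes over 54 s, if anything falls off the work surface, if the arm or the gripper's body presses on something with over 40 N, if the wrist force passes 120 N, or if a joint passes its speed limit or range.

## Working session

There is one attempt and no reset: what is moved stays moved. The work goes in short steps, Python scripts to look and compute and a tool call to move; the robot and the scene stay as the last step left them, time stands still between calls to the robot, and variables do not carry over. Pictures are saved under pics/ and viewed, and the job is handed in when it is done.

Besides the shell and the picture viewer there is one more tool, called after "Request:" by a JSON object that holds its "method" and its "body", one argument or row to a line. servo_tool: Moves the arm, as the interface text tells. Its arguments: {"type":"object","properties":{"deltas":{"type":"array","items":{"type":"object","properties":{"ax":{"type":"number"},"ay":{"type":"number"},"az":{"type":"number"},"dx":{"type":"number"},"dy":{"type":"number"},"dz":{"type":"number"},"grip":{"type":"number"}}}}},"required":["deltas"]}

```bash
ls; mkdir -p pics; python3 - <<'E'
from rig import robot
import cv2,numpy as np
s=robot.state();print(s)
for n in("side","top","wrist"):
    f=robot.grab_frame(n);cv2.imwrite(f"pics/{n}0.png",f["image"]);print(n,f["fov_y"],f["cx"],f["cy"],np.round(f["T"],4).tolist())
    np.savez(f"pics/{n}0.npz",**{k:np.array(v) for k,v in f.items()})
E
```

```text
pics
{'t': 0.0, 'joint_pos': array([-1.22310257e+00,  8.79489686e-02,  1.37227168e+00, -2.92569001e-05,
        1.68361432e+00, -1.03068966e-01]), 'joint_velocities': array([-0.00016905, -0.00165631, -0.00114519, -0.0003238 ,  0.00103703,
       -0.00137981]), 'joint_efforts': array([-1.14040071e-03, -3.40186858e+01, -3.02425611e+01,  7.16410694e-02,
        3.29927285e-02, -1.71984743e-04]), 'tcp_pos': array([ 0.23942548, -0.49455035,  0.21529863]), 'tool_rot': array([-0.15723605, -0.68911621, -0.15880725,  0.68933006]), 'force': array([-0.48556585, -0.06074136, -0.23278049]), 'torque': array([-0.01619725, -0.00145574, -0.01778351]), 'opening': 0.09387175478468297}
side 48.42523983560889 280.91362619468424 212.1337702564299 [[-0.9396, -0.1901, 0.2846, 0.2262], [-0.3422, 0.5365, -0.7714, 0.935], [-0.006, -0.8222, -0.5692, 0.7917], [0.0, 0.0, 0.0, 1.0]]
top 56.98526502863346 279.2206430156096 211.5401736833316 [[-0.004, -0.9906, 0.1368, 0.4109], [-1.0, 0.0047, 0.0054, 0.0301], [-0.006, -0.1368, -0.9906, 1.1053], [0.0, 0.0, 0.0, 1.0]]
wrist 64.91803775893251 281.13299001446694 214.67434802602457 [[0.4359, -0.8702, -0.2298, 0.3057], [-0.9, -0.422, -0.1094, -0.4627], [-0.0018, 0.2545, -0.9671, 0.3838], [0.0, 0.0, 0.0, 1.0]]
```

View pics/top0.png

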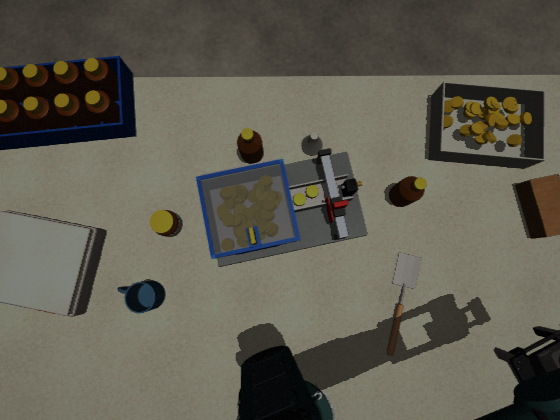

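View pics/side0.png

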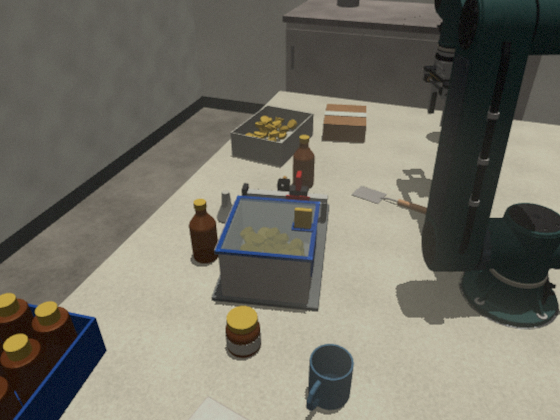

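View pics/wrist0.png

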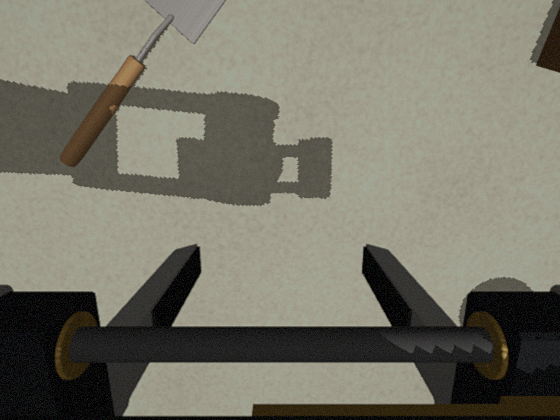

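```bash
cat > h.py <<'E'
import numpy as np,cv2
def cast(f,uv,z):
    uv=np.atleast_2d(uv).astype(float);fl=210/np.tan(np.radians(float(f["fov_y"]))/2)
    d=np.c_[(uv[:,0]-f["cx"])/fl,(uv[:,1]-f["cy"])/fl,np.ones(len(uv))]@f["T"][:3,:3].T
    o=f["T"][:3,3];return o+d*((z-o[2])/d[:,2])[:,None]
def proj(f,P):
    P=np.atleast_2d(P);fl=210/np.tan(np.radians(float(f["fov_y"]))/2)
    c=(P-f["T"][:3,3])@f["T"][:3,:3];return np.c_[c[:,0]/c[:,2]*fl+f["cx"],c[:,1]/c[:,2]*fl+f["cy"]]
def masks(img):
    h=cv2.cvtColor(img,cv2.COLOR_BGR2HSV)
    return dict(blue=cv2.inRange(h,(108,150,60),(130,255,255)),red=cv2.inRange(h,(0,170,50),(6,255,255))|cv2.inRange(h,(174,170,50),(180,255,255)),yel=cv2.inRange(h,(20,150,60),(35,255,255)))
E
python3 - <<'E'
from h import *
f=dict(np.load("pics/top0.npz"));im=f["image"]
m=masks(im)
b=m["blue"].copy();b[:, :180]=0
n,l,st,c=cv2.connectedComponentsWithStats(b);i=1+np.argmax(st[1:,4]);print(st[i])
r=cv2.minAreaRect(np.argwhere(l==i)[:,::-1].astype(np.float32));bx=cv2.boxPoints(r);print(bx)
w=cast(f,bx,.144);print(w,w.mean(0),[np.linalg.norm(w[k]-w[k-1]) for k in range(4)])
for k in range(4):
    d=w[k]-w[k-1];print(np.degrees(np.arctan2(d[1],d[0])))
for k,z in(("red",.155),("yel",.198)):
    n,l,st,c=cv2.connectedComponentsWithStats(m[k])
    for i in range(1,n):
        if st[i,4]>15 : print(k,st[i],c[i],cast(f,c[i],z))
cv2.imwrite("pics/topc.png",cv2.resize(im[130:290,180:380],None,fx=4,fy=3.75,interpolation=cv2.INTER_CUBIC))
fs=dict(np.load("pics/side0.npz"))
cv2.imwrite("pics/sidec.png",cv2.resize(fs["image"][140:300,180:380],None,fx=4,fy=3.75,interpolation=cv2.INTER_CUBIC))
E
```

```text
[ 196  160  104   98 1274]
[[194.4722  176.57925]
 [283.15436 158.32117]
 [299.99503 240.11868]
 [211.31287 258.37677]]
[[ 0.63451038  0.25054941  0.144     ]
 [ 0.6810253   0.02475042  0.144     ]
 [ 0.47185917 -0.01593218  0.144     ]
 [ 0.42775059  0.2035223   0.144     ]] [0.55378636 0.11572249 0.144     ] [np.float64(0.21204046200021429), np.float64(0.23054028719689382), np.float64(0.21308575885502165), np.float64(0.2238433373836002)]
12.813817408061633
-78.35982067864597
-168.99344694776303
101.3645692362403
red [333 200  15   8  75] [340.13333333 203.21333333] [[ 0.56235827 -0.11613856  0.155     ]]
red [330 210   4  11  19] [331.42105263 214.84210526] [[ 0.53333008 -0.0938566   0.155     ]]
yel [ 84  58  15  14 160] [90.8625 64.4125] [[0.91077683 0.5056959  0.198     ]]
yel [ 53  61  15  14 161] [60.30434783 67.45341615] [[0.90321254 0.58196664 0.198     ]]
yel [ 23  64  15  14 163] [29.64417178 70.46625767] [[0.89573456 0.65840205 0.198     ]]
yel [ 0 67  7 14 75] [ 2.42666667 73.26666667] [[0.88876953 0.72614261 0.198     ]]
yel [ 85  90  15  14 171] [92.01169591 96.8362573
[... 911 characters left out ...]
9.71084337] [[ 0.73494653 -0.4168575   0.198     ]]
yel [241 128  13  12 112] [246.74107143 133.66071429] [[0.72817919 0.1134334  0.198     ]]
yel [507 134  15  13 132] [514.43181818 139.52272727] [[ 0.70952495 -0.53503237  0.198     ]]
yel [414 178  13  12 115] [419.82608696 183.13913043] [[ 0.60307075 -0.30075257  0.198     ]]
yel [306 185  12  12 117] [311.69230769 190.82051282] [[ 0.58574735 -0.04254771  0.198     ]]
yel [293 193  12  13 117] [298.76068376 198.94017094] [[ 0.56627366 -0.01151682  0.198     ]]
yel [150 210  23  23 423] [161.16548463 221.10165485] [[0.51477566 0.31419762 0.198     ]]
yel [248 227   8  17  81] [251.55555556 235.02469136] [[0.48088492 0.10025613 0.198     ]]
```

View pics/topc.png

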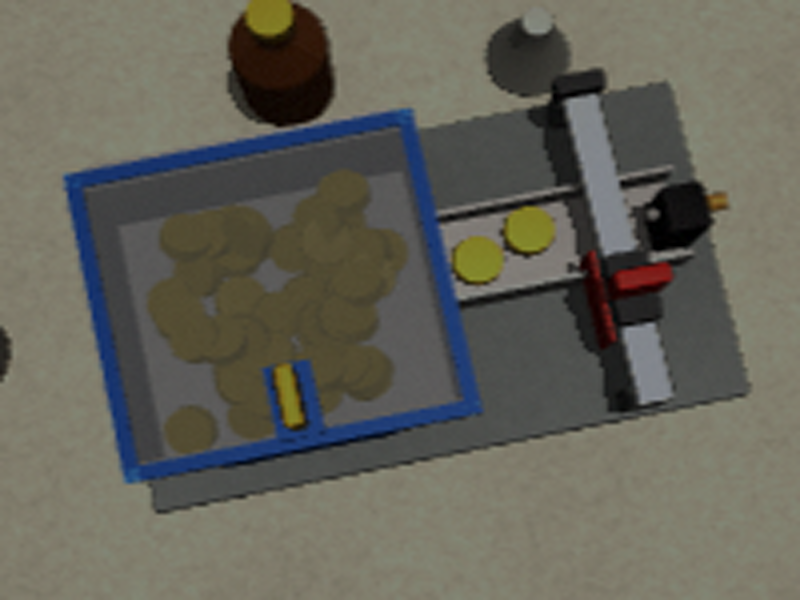

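View pics/sidec.png

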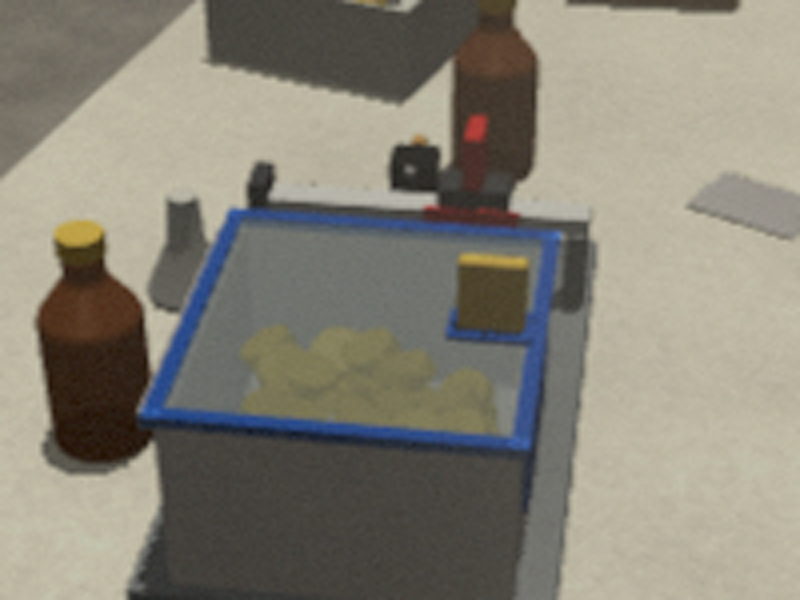

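```bash
cat >> h.py <<'E'
from scipy.spatial.transform import Rotation as Ro
YAW=.203;C=np.array([.554,.1157,0]);RH=Ro.from_euler('z',YAW).as_matrix()
ORG=C-RH@[0,.08,0]
def hop(p): return ORG+RH@np.array(p,float)
def unh(p): return RH.T@(np.array(p)-ORG)
def Rdown(sign=1,tilt=0): # tool x down, y=sign*hopper y ; tilt about hopper +y deg
    y=RH@[0,sign,0.];x=np.array([0,0,-1.]);M=np.c_[x,y,np.cross(x,y)]
    return Ro.from_matrix(Ro.from_rotvec(RH@[0,1,0]*np.radians(tilt)).as_matrix()@M)
def delta(s,p,R):
    q=s["tool_rot"];T=Ro.from_quat([*q[1:],q[0]])
    return T.inv().apply(np.array(p)-s["tcp_pos"])*1000,(T.inv()*R).as_rotvec(degrees=True)
E
python3 - <<'E'
from h import *
from rig import robot
s=robot.state();q=s["tool_rot"];T=Ro.from_quat([*q[1:],q[0]]);print(T.as_matrix().round(3))
for sg in(1,-1):print(sg,delta(s,hop([-.085,-.15,.205]),Rdown(sg)))
print(hop([0,-.15,.089]),hop([0,0,0]))
f=dict(np.load("pics/top0.npz"))
P=[hop(p) for p in([-.12,-.15,.089],[.106,-.15,.104],[.01,-.199,.1],[-.05+.012,-.15,.155],[-.125,-.23,.012])]
print(proj(f,P))
fs=dict(np.load("pics/side0.npz"));print(proj(fs,P))
E
```

```text
[[-0.001  0.436 -0.9  ]
 [ 0.002 -0.9   -0.436]
 [-1.    -0.002 -0.   ]]
1 (array([  11.00581575, -210.23643142, -410.21800097]), array([-1.65803001e+02, -1.37463349e-01,  4.09195798e-03]))
-1 (array([  11.00581575, -210.23643142, -410.21800097]), array([1.41969436e+01, 2.81359315e-03, 9.45185501e-02]))
[ 0.60036999 -0.10957722  0.089     ] [0.57012869 0.03734271 0.        ]
[[343.85703272 237.07382606]
 [325.42095968 153.74095511]
 [351.37190036 184.8917264 ]
 [340.56815715 202.89640196]
 [367.51906262 234.92385169]]
[[327.2991791  196.14300629]
 [247.29339089 185.74592442]
 [283.45841896 180.49965576]
 [298.32663162 173.48944993]
 [329.39779996 203.55088327]]
```

Request:
{"method": "servo_tool", "body": {
  "deltas": [
    {"dy":-18,"dz":-35,"dx":1,"ax":2,"grip":0},
    {"dy":-36,"dz":-70,"dx":2,"ax":4,"grip":0},
    {"dy":-54,"dz":-105,"dx":2,"ax":6,"grip":0},
    {"dy":-72,"dz":-140,"dx":2,"ax":8,"grip":0},
    {"dy":-90,"dz":-175,"dx":2,"ax":10,"grip":0},
    {"dy":-108,"dz":-210,"dx":2,"ax":12,"grip":0},
    {"dy":-126,"dz":-245,"dx":2,"ax":14.2,"grip":0},
    {"dy":-144,"dz":-280,"dx":2,"ax":14.2,"grip":0},
    {"dy":-162,"dz":-315,"dx":2,"ax":14.2,"grip":0},
    {"dy":-180,"dz":-350,"dx":2,"ax":14.2,"grip":0}
  ]
}}

```text
invalid input at $.deltas[0]: expected keys ax, ay, az, dx, dy, dz, grip
```

```bash
python3 - <<'E'
from h import *
from rig import robot
s=robot.state();print(s["t"],s["force"],s["opening"],unh(s["tcp_pos"]));print(delta(s,hop([-.085,-.15,.132]),Rdown(-1)))
E
```

```text
0.15 [-0.75824684 -0.70238168 -0.47759853] 0.09397906835351193 [-0.43112489 -0.45444136  0.21559777]
(array([  84.00571684, -210.11679295, -410.20670567]), array([1.41969436e+01, 2.81359315e-03, 9.45185501e-02]))
```

Request:
{"method": "servo_tool", "body": {
  "deltas": [
    {"ax":2,"ay":0,"az":0,"dx":1,"dy":-18,"dz":-35,"grip":0},
    {"ax":4,"ay":0,"az":0,"dx":2,"dy":-36,"dz":-70,"grip":0},
    {"ax":6,"ay":0,"az":0,"dx":2,"dy":-54,"dz":-105,"grip":0},
    {"ax":8,"ay":0,"az":0,"dx":2,"dy":-72,"dz":-140,"grip":0},
    {"ax":10,"ay":0,"az":0,"dx":2,"dy":-90,"dz":-175,"grip":0},
    {"ax":12,"ay":0,"az":0,"dx":2,"dy":-108,"dz":-210,"grip":0},
    {"ax":14.2,"ay":0,"az":0,"dx":2,"dy":-126,"dz":-245,"grip":0},
    {"ax":14.2,"ay":0,"az":0,"dx":2,"dy":-144,"dz":-280,"grip":0},
    {"ax":14.2,"ay":0,"az":0,"dx":2,"dy":-162,"dz":-315,"grip":0},
    {"ax":14.2,"ay":0,"az":0,"dx":2,"dy":-180,"dz":-350,"grip":0}
  ]
}}

```text
t: 0.98
tcp_pos: [0.4769, -0.1787, 0.2143]
tool_rot: [-0.072, -0.703, -0.072, 0.704]
force: [0.5, -0.9, 0.3]
opening: 0.031
```

```bash
python3 - <<'E'
from h import *
from rig import robot
s=robot.state();print(s["t"],s["force"],s["opening"],unh(s["tcp_pos"]));print(delta(s,hop([-.085,-.15,.132]),Rdown(-1)))
E
```

```text
0.9833 [ 0.4567417  -0.91554133  0.32212802] 0.030968293372356216 [-0.13488755 -0.19280048  0.21428783]
(array([ 82.27566471, -42.80589275, -49.90297078]), array([-0.00218575,  0.01187388, -0.00244571]))
```

Request:
{"method": "servo_tool", "body": {
  "deltas": [
    {"ax":0,"ay":0,"az":0,"dx":0,"dy":-20,"dz":-25,"grip":0},
    {"ax":0,"ay":0,"az":0,"dx":0,"dy":-43,"dz":-50,"grip":0},
    {"ax":0,"ay":0,"az":0,"dx":25,"dy":-43,"dz":-50,"grip":0},
    {"ax":0,"ay":0,"az":0,"dx":50,"dy":-43,"dz":-50,"grip":0},
    {"ax":0,"ay":0,"az":0,"dx":70,"dy":-43,"dz":-50,"grip":0},
    {"ax":0,"ay":0,"az":0,"dx":82,"dy":-43,"dz":-50,"grip":0},
    {"ax":0,"ay":0,"az":0,"dx":82,"dy":-43,"dz":-50,"grip":0},
    {"ax":0,"ay":0,"az":0,"dx":82,"dy":-43,"dz":-50,"grip":0}
  ]
}}

```text
t: 1.65
tcp_pos: [0.5162, -0.1284, 0.1321]
tool_rot: [-0.071, -0.703, -0.072, 0.704]
force: [-0.0, -0.3, 0.6]
opening: 0.0004
```

```bash
python3 - <<'E'
from h import *
from rig import robot
s=robot.state();print(s["t"],s["force"],s["opening"],unh(s["tcp_pos"]))
f=robot.grab_frame("wrist");cv2.imwrite("pics/w1.png",f["image"])
E
```

```text
1.65 [-0.02386197 -0.25756369  0.62651178] 0.00044850094607639675 [-0.08619752 -0.15148235  0.13212292]
```

View pics/w1.png

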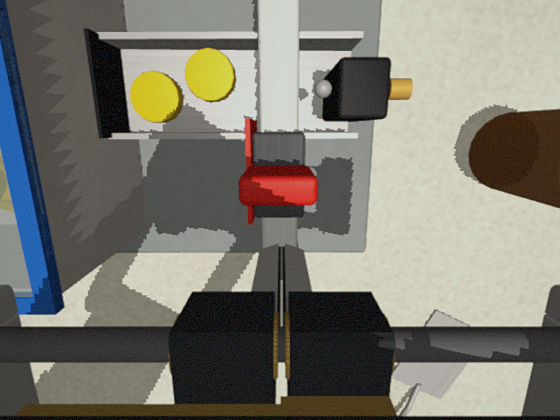

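The closed fingers (280,290) line up behind the red paddle (278,187), with nothing in the way on the rail. I'll push.

Request:
{"method": "servo_tool", "body": {
  "deltas": [
    {"ax":0,"ay":0,"az":0,"dx":0,"dy":-1,"dz":-15,"grip":0},
    {"ax":0,"ay":0,"az":0,"dx":0,"dy":-1,"dz":-25,"grip":0},
    {"ax":0,"ay":0,"az":0,"dx":0,"dy":-1,"dz":-31,"grip":0},
    {"ax":0,"ay":0,"az":0,"dx":0,"dy":-1,"dz":-37,"grip":0},
    {"ax":0,"ay":0,"az":0,"dx":0,"dy":-1,"dz":-43,"grip":0},
    {"ax":0,"ay":0,"az":0,"dx":0,"dy":-1,"dz":-49,"grip":0},
    {"ax":0,"ay":0,"az":0,"dx":0,"dy":-1,"dz":-55,"grip":0},
    {"ax":0,"ay":0,"az":0,"dx":0,"dy":-1,"dz":-61,"grip":0},
    {"ax":0,"ay":0,"az":0,"dx":0,"dy":-1,"dz":-67,"grip":0},
    {"ax":0,"ay":0,"az":0,"dx":0,"dy":-1,"dz":-72,"grip":0}
  ]
}}

```text
t: 2.53
tcp_pos: [0.5874, -0.1128, 0.1324]
tool_rot: [-0.072, -0.703, -0.072, 0.704]
force: [-1.3, 0.5, 2.0]
opening: 0.0005
```

```bash
python3 - <<'E'
from h import *
from rig import robot
s=robot.state();print(s["t"],RH.T@s["force"],s["opening"],unh(s["tcp_pos"]))
f=robot.grab_frame("wrist");cv2.imwrite("pics/w2.png",f["image"])
E
```

```text
2.5333 [-1.18887301  0.70440084  1.98954014] 0.0005273100311837121 [-0.01332095 -0.15050915  0.13235569]
```

View pics/w2.png

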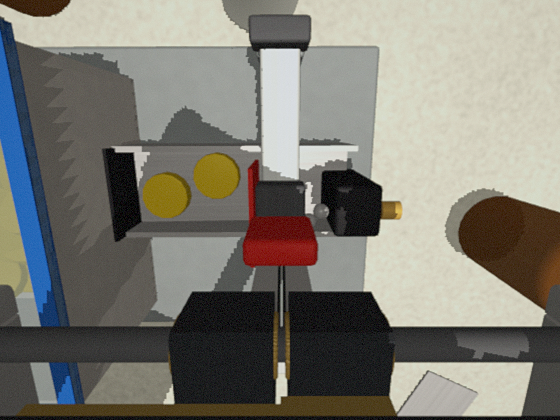

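Fingers are now against the paddle (280,240), force about 1 N. Next is the detent.

Request:
{"method": "servo_tool", "body": {
  "deltas": [
    {"ax":0,"ay":0,"az":0,"dx":0,"dy":0,"dz":-3,"grip":0},
    {"ax":0,"ay":0,"az":0,"dx":0,"dy":0,"dz":-5,"grip":0},
    {"ax":0,"ay":0,"az":0,"dx":0,"dy":0,"dz":-7,"grip":0},
    {"ax":0,"ay":0,"az":0,"dx":0,"dy":0,"dz":-9,"grip":0},
    {"ax":0,"ay":0,"az":0,"dx":0,"dy":0,"dz":-10,"grip":0},
    {"ax":0,"ay":0,"az":0,"dx":0,"dy":0,"dz":-11,"grip":0},
    {"ax":0,"ay":0,"az":0,"dx":0,"dy":0,"dz":-11,"grip":0}
  ]
}}

```text
t: 3.17
tcp_pos: [0.5981, -0.1105, 0.1325]
tool_rot: [0.072, 0.704, 0.072, -0.703]
force: [0.4, -0.2, 0.5]
opening: 0.0003
```

```bash
python3 - <<'E'
from h import *
from rig import robot
s=robot.state();print(s["t"],RH.T@s["force"],s["opening"],unh(s["tcp_pos"]))
f=robot.grab_frame("top");np.savez("pics/t2.npz",**{k:np.array(v) for k,v in f.items()})
cv2.imwrite("pics/t2.png",cv2.resize(f["image"][130:290,180:380],None,fx=4,fy=3.75,interpolation=cv2.INTER_CUBIC))
E
```

```text
3.1667 [ 0.31122703 -0.2411257   0.46480798] 0.00034545408019133017 [-0.00240527 -0.15049405  0.13247109]
```

Force fell to zero, as if it snapped forward. I'll confirm against the hard stop.

Request:
{"method": "servo_tool", "body": {
  "deltas": [
    {"ax":0,"ay":0,"az":0,"dx":0,"dy":0,"dz":-1,"grip":0},
    {"ax":0,"ay":0,"az":0,"dx":0,"dy":0,"dz":-2,"grip":0},
    {"ax":0,"ay":0,"az":0,"dx":0,"dy":0,"dz":-3,"grip":0},
    {"ax":0,"ay":0,"az":0,"dx":0,"dy":0,"dz":-3,"grip":0}
  ]
}}

```text
t: 3.55
tcp_pos: [0.5985, -0.1105, 0.1326]
tool_rot: [-0.072, -0.702, -0.071, 0.705]
force: [-7.1, -1.3, 3.2]
opening: 0.0008
```

```bash
python3 - <<'E'
from h import *
from rig import robot
s=robot.state();print(s["t"],RH.T@s["force"],unh(s["tcp_pos"]))
E
```

```text
3.55 [-7.22278102  0.18796785  3.17596579] [-0.00199887 -0.15050317  0.13255081]
```

Request:
{"method": "servo_tool", "body": {
  "deltas": [
    {"ax":0,"ay":0,"az":0,"dx":0,"dy":0,"dz":20,"grip":0},
    {"ax":0,"ay":0,"az":0,"dx":0,"dy":0,"dz":35,"grip":0},
    {"ax":0,"ay":0,"az":0,"dx":-30,"dy":0,"dz":45,"grip":0},
    {"ax":0,"ay":0,"az":0,"dx":-65,"dy":0,"dz":60,"grip":0},
    {"ax":0,"ay":0,"az":0,"dx":-100,"dy":0,"dz":75,"grip":50},
    {"ax":0,"ay":0,"az":0,"dx":-120,"dy":-10,"dz":75,"grip":50},
    {"ax":0,"ay":0,"az":0,"dx":-130,"dy":-40,"dz":75,"grip":50},
    {"ax":0,"ay":0,"az":0,"dx":-130,"dy":-80,"dz":75,"grip":50},
    {"ax":0,"ay":0,"az":0,"dx":-130,"dy":-120,"dz":75,"grip":50},
    {"ax":0,"ay":0,"az":0,"dx":-130,"dy":-150,"dz":75,"grip":50}
  ]
}}

```text
t: 4.38
tcp_pos: [0.4966, 0.024, 0.2633]
tool_rot: [0.071, 0.704, 0.072, -0.703]
force: [1.0, 0.3, -0.3]
opening: 0.0372
```

```bash
python3 - <<'E'
from h import *
from rig import robot
s=robot.state();print(s["t"],RH.T@s["force"],s["opening"],unh(s["tcp_pos"]))
print(delta(s,hop([-.074,.08,.25]),Rdown(-1)))
f=robot.grab_frame("top");cv2.imwrite("pics/t3.png",cv2.resize(f["image"][130:290,180:380],None,fx=4,fy=3.75,interpolation=cv2.INTER_CUBIC))
m=masks(f["image"])["red"];n,l,st,c=cv2.connectedComponentsWithStats(m);print(st[1:],c[1:])
print(proj(f,[hop([x,-.15,.155]) for x in(.011,.015)]))
for i in range(1,n):
  if st[i,4]>15: print(unh(cast(f,c[i],.155)[0]))
E
```

```text
4.3833 [ 1.03741429  0.06227384 -0.31594297] 0.037171544071137284 [-0.07474883  0.00179344  0.26331518]
(array([ 13.36454827, -78.19815531,  -0.74659258]), array([ 0.02333549, -0.14641635,  0.03477114]))
[[335 179   8   7  40]] [[338.225 181.825]]
[[336.12450368 183.97273998]
 [335.7644384  182.43937252]]
[ 0.01525663 -0.15637568  0.155     ]
```

View pics/t3.png

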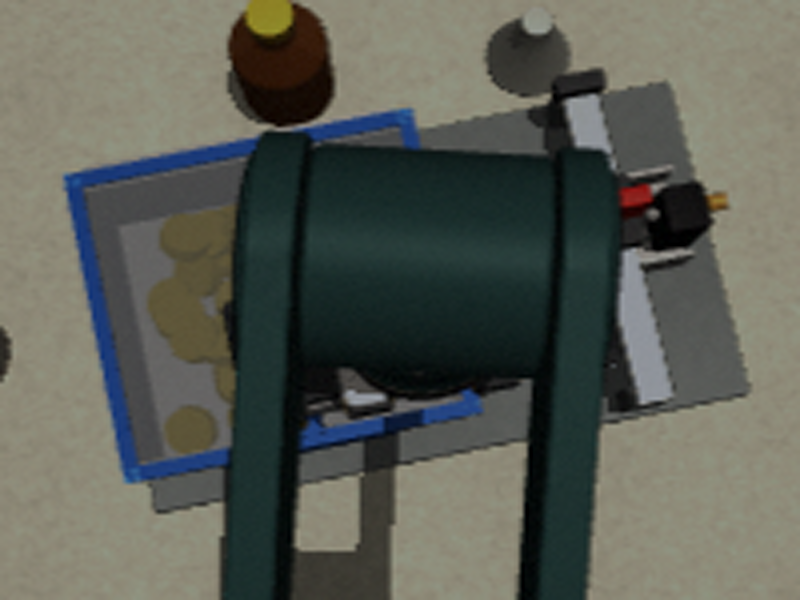

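Paddle top is at hopper x ≈ 0.015, so the gate is at 0.065: home, and it stayed after I withdrew. On to the fin.

Request:
{"method": "servo_tool", "body": {
  "deltas": [
    {"ax":0,"ay":0,"az":0,"dx":0,"dy":-35,"dz":0,"grip":50},
    {"ax":0,"ay":0,"az":0,"dx":0,"dy":-65,"dz":0,"grip":50},
    {"ax":0,"ay":0,"az":0,"dx":0,"dy":-79,"dz":0,"grip":50},
    {"ax":0,"ay":0,"az":0,"dx":10,"dy":-79,"dz":0,"grip":50},
    {"ax":0,"ay":0,"az":0,"dx":13,"dy":-79,"dz":0,"grip":50},
    {"ax":0,"ay":0,"az":0,"dx":13,"dy":-79,"dz":0,"grip":50}
  ]
}}

```text
t: 4.93
tcp_pos: [0.4805, 0.0982, 0.2476]
tool_rot: [-0.072, -0.702, -0.071, 0.704]
force: [0.6, -0.9, 0.1]
opening: 0.05
```

```bash
python3 - <<'E'
from h import *
from rig import robot
s=robot.state();print(s["t"],RH.T@s["force"],s["opening"],unh(s["tcp_pos"]))
print(delta(s,hop([-.074,.08,.171]),Rdown(-1)))
f=robot.grab_frame("wrist");cv2.imwrite("pics/w4.png",f["image"])
E
```

```text
4.9333 [ 0.37611301 -0.97263224  0.13859651] 0.05000684704446145 [-0.07546925  0.07770912  0.24758931]
(array([76.58384027, -2.32158758, -1.68941967]), array([-0.0398207 ,  0.16591036, -0.0221553 ]))
```

View pics/w4.png

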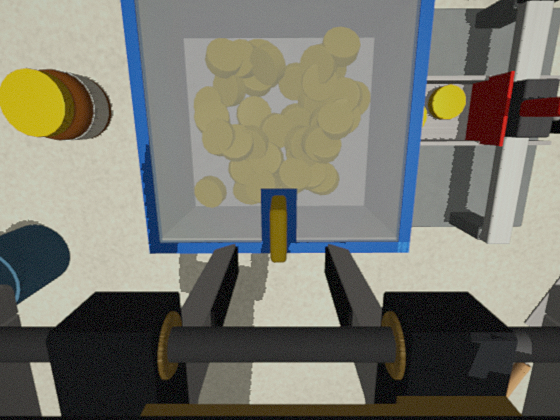

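Fin (280,230) lies midway between the fingers (about 237 and 328). I'll go down and close.

Request:
{"method": "servo_tool", "body": {
  "deltas": [
    {"ax":0,"ay":0,"az":0,"dx":20,"dy":-1,"dz":-1,"grip":50},
    {"ax":0,"ay":0,"az":0,"dx":40,"dy":-1,"dz":-1,"grip":50},
    {"ax":0,"ay":0,"az":0,"dx":58,"dy":-1,"dz":-1,"grip":50},
    {"ax":0,"ay":0,"az":0,"dx":70,"dy":-1,"dz":-1,"grip":50},
    {"ax":0,"ay":0,"az":0,"dx":76,"dy":-1,"dz":-1,"grip":50},
    {"ax":0,"ay":0,"az":0,"dx":76,"dy":-1,"dz":-1,"grip":30},
    {"ax":0,"ay":0,"az":0,"dx":76,"dy":-1,"dz":-1,"grip":0},
    {"ax":0,"ay":0,"az":0,"dx":76,"dy":-1,"dz":-1,"grip":0},
    {"ax":0,"ay":0,"az":0,"dx":76,"dy":-1,"dz":-1,"grip":0},
    {"ax":0,"ay":0,"az":0,"dx":76,"dy":-1,"dz":-1,"grip":0}
  ]
}}

```text
t: 5.82
tcp_pos: [0.4824, 0.1004, 0.1746]
tool_rot: [0.072, 0.704, 0.072, -0.703]
force: [0.2, 0.3, 0.3]
opening: 0.0201
```

```bash
python3 - <<'E'
from h import *
from rig import robot
s=robot.state();print(s["t"],RH.T@s["force"],s["opening"],unh(s["tcp_pos"]))
f=robot.grab_frame("wrist");cv2.imwrite("pics/w5.png",f["image"])
H=np.array([.106,.1405])
# arc, grasp point 8mm above tcp; shift relative to shut, tool axes: dx=-dz_world, dz=-dxh
for d in(0,3,6,10,14,18,22,26,30,34,38,42,46,50):
    t=np.radians(d);x=-.18*np.cos(t)+.039*np.sin(t);z=.18*np.sin(t)+.039*np.cos(t)
    print(d,"dx",round(-(z-.039)*1000,1),"dz",round(-(x+.18)*1000,1))
E
```

```text
5.8167 [0.25978408 0.29904726 0.33785833] 0.020101523728287315 [-0.07326626  0.07943099  0.17461237]
0 dx -0.0 dz -0.0
3 dx -9.4 dz -2.3
6 dx -18.6 dz -5.1
10 dx -30.7 dz -9.5
14 dx -42.4 dz -14.8
18 dx -53.7 dz -20.9
22 dx -64.6 dz -27.7
26 dx -75.0 dz -35.3
30 dx -84.8 dz -43.6
34 dx -94.0 dz -52.6
38 dx -102.6 dz -62.2
42 dx -110.4 dz -72.3
46 dx -117.6 dz -83.0
50 dx -124.0 dz -94.2
```

View pics/w5.png

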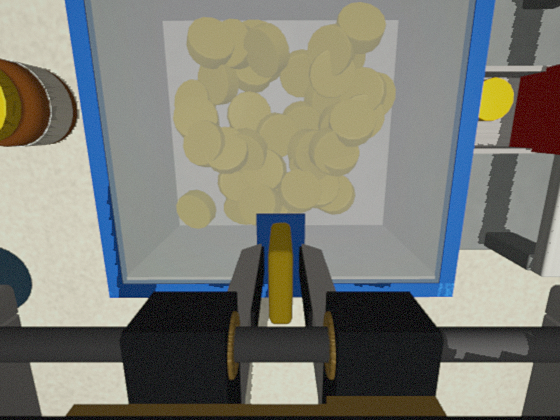

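Request:
{"method": "servo_tool", "body": {
  "deltas": [
    {"ax":0,"ay":0,"az":0,"dx":3,"dy":0,"dz":0,"grip":0},
    {"ax":0,"ay":0,"az":0,"dx":3,"dy":0,"dz":0,"grip":0},
    {"ax":0,"ay":0,"az":0,"dx":3,"dy":0,"dz":0,"grip":0},
    {"ax":0,"ay":0,"az":0,"dx":3,"dy":0,"dz":0,"grip":0},
    {"ax":0,"ay":0,"az":0,"dx":3,"dy":0,"dz":0,"grip":0},
    {"ax":0,"ay":0,"az":0,"dx":3,"dy":0,"dz":0,"grip":0}
  ]
}}

```text
t: 6.37
tcp_pos: [0.4821, 0.1008, 0.1722]
tool_rot: [0.072, 0.704, 0.072, -0.703]
force: [-1.9, 0.2, 6.5]
opening: 0.0117
```

```bash
python3 - <<'E'
from h import *
from rig import robot
s=robot.state();print(s["t"],RH.T@s["force"],s["opening"],unh(s["tcp_pos"]))
E
```

```text
6.3667 [-1.80422472  0.57372017  6.53752515] 0.011681048991643938 [-0.0733951   0.079877    0.17219668]
```

Gripped (11.7 mm ≈ fin thickness). I'll lift along the arc, with the tool staying vertical and the fin pivoting.

Request:
{"method": "servo_tool", "body": {
  "deltas": [
    {"ax":0,"ay":0,"az":0,"dx":-5,"dy":0,"dz":-1,"grip":0},
    {"ax":0,"ay":0,"az":0,"dx":-9.4,"dy":0,"dz":-2.3,"grip":0},
    {"ax":0,"ay":0,"az":0,"dx":-14,"dy":0,"dz":-3.6,"grip":0},
    {"ax":0,"ay":0,"az":0,"dx":-18.6,"dy":0,"dz":-5.1,"grip":0},
    {"ax":0,"ay":0,"az":0,"dx":-24.7,"dy":0,"dz":-7.2,"grip":0},
    {"ax":0,"ay":0,"az":0,"dx":-30.7,"dy":0,"dz":-9.5,"grip":0},
    {"ax":0,"ay":0,"az":0,"dx":-36.6,"dy":0,"dz":-12.1,"grip":0},
    {"ax":0,"ay":0,"az":0,"dx":-42.4,"dy":0,"dz":-14.8,"grip":0},
    {"ax":0,"ay":0,"az":0,"dx":-48.1,"dy":0,"dz":-17.8,"grip":0},
    {"ax":0,"ay":0,"az":0,"dx":-53.7,"dy":0,"dz":-20.9,"grip":0}
  ]
}}

```text
t: 7.2
tcp_pos: [0.5023, 0.105, 0.2245]
tool_rot: [-0.072, -0.703, -0.072, 0.704]
force: [2.6, 4.3, -9.0]
opening: 0.0114
```

```bash
python3 - <<'E'
from h import *
from rig import robot
s=robot.state();p=unh(s["tcp_pos"]);print(s["t"],RH.T@s["force"],s["opening"],p)
v=np.array([p[0]-.106,p[2]+.008-.1405]);print(np.hypot(*v),np.degrees(np.arctan2(v[1],-v[0])-np.arctan2(39,180)))
f=robot.grab_frame("side");cv2.imwrite("pics/s6.png",f["image"])
E
```

```text
7.2 [ 3.41535314  3.70029822 -9.00815056] 0.01143495082512683 [-0.05283882  0.07991222  0.2245144 ]
0.1835658474965933 17.858338581694706
```

View pics/s6.png

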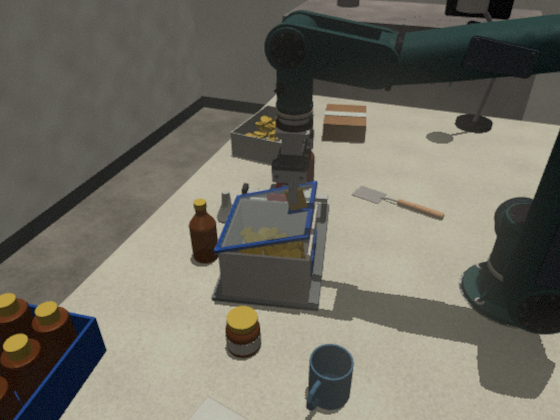

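Lid is following (front edge raised at (300,195)) and the arc radius is right, 183.6 vs 184.2 mm. Continuing to about 38°.

Request:
{"method": "servo_tool", "body": {
  "deltas": [
    {"ax":0,"ay":0,"az":0,"dx":-5.5,"dy":0,"dz":-3.3,"grip":0},
    {"ax":0,"ay":0,"az":0,"dx":-10.9,"dy":0,"dz":-6.8,"grip":0},
    {"ax":0,"ay":0,"az":0,"dx":-16.1,"dy":0,"dz":-10.5,"grip":0},
    {"ax":0,"ay":0,"az":0,"dx":-21.3,"dy":0,"dz":-14.4,"grip":0},
    {"ax":0,"ay":0,"az":0,"dx":-26.2,"dy":0,"dz":-18.5,"grip":0},
    {"ax":0,"ay":0,"az":0,"dx":-31.1,"dy":0,"dz":-22.7,"grip":0},
    {"ax":0,"ay":0,"az":0,"dx":-35.8,"dy":0,"dz":-27.1,"grip":0},
    {"ax":0,"ay":0,"az":0,"dx":-40.3,"dy":0,"dz":-31.7,"grip":0},
    {"ax":0,"ay":0,"az":0,"dx":-44.7,"dy":0,"dz":-36.4,"grip":0},
    {"ax":0,"ay":0,"az":0,"dx":-48.9,"dy":0,"dz":-41.3,"grip":0}
  ]
}}

```text
t: 8.08
tcp_pos: [0.5422, 0.1133, 0.2727]
tool_rot: [-0.072, -0.702, -0.072, 0.705]
force: [-0.2, 4.8, -10.0]
opening: 0.0117
```

Request:
{"method": "servo_tool", "body": {
  "deltas": [
    {"ax":0,"ay":0,"az":0,"dx":-4,"dy":0,"dz":-5,"grip":0},
    {"ax":0,"ay":0,"az":0,"dx":-7.8,"dy":0,"dz":-10.1,"grip":0},
    {"ax":0,"ay":0,"az":0,"dx":-11.5,"dy":0,"dz":-15.4,"grip":0},
    {"ax":0,"ay":0,"az":0,"dx":-15,"dy":0,"dz":-20.8,"grip":0},
    {"ax":0,"ay":0,"az":0,"dx":-18.3,"dy":0,"dz":-26.4,"grip":0},
    {"ax":0,"ay":0,"az":0,"dx":-21.4,"dy":0,"dz":-32,"grip":0},
    {"ax":0,"ay":0,"az":0,"dx":-21.4,"dy":0,"dz":-32,"grip":0},
    {"ax":0,"ay":0,"az":0,"dx":-21.4,"dy":0,"dz":-32,"grip":0}
  ]
}}

```text
t: 8.75
tcp_pos: [0.5735, 0.1198, 0.2939]
tool_rot: [-0.072, -0.702, -0.072, 0.705]
force: [-1.0, 4.7, -9.7]
opening: 0.0118
```

```bash
python3 - <<'E'
from h import *
from rig import robot
s=robot.state();p=unh(s["tcp_pos"]);print(s["t"],RH.T@s["force"],s["opening"],p)
v=np.array([p[0]-.106,p[2]+.008-.1405]);print(np.hypot(*v),np.degrees(np.arctan2(v[1],-v[0])-np.arctan2(39,180)))
f=robot.grab_frame("side");cv2.imwrite("pics/s7.png",cv2.resize(f["image"][100:310,150:430],None,fx=2.8,fy=2.8))
f2=robot.grab_frame("wrist");cv2.imwrite("pics/w7.png",f2["image"])
# expected lid front corners for 45,50,55 (top edge far from hinge 212mm)
for d in(45,50,55):
    t=np.radians(d)
    print(d,proj(f,[hop([.106-.212*np.cos(t)+.003*np.sin(t),y,.1405+.212*np.sin(t)+.003*np.cos(t)]) for y in(-.033,.193)])-[150,100])
E
```

```text
8.75 [-0.0241995   4.77501511 -9.73456394] 0.01176642049635853 [0.0199786  0.0801024  0.29391849]
0.1829087423846387 49.72131337163293
45 [[145.06704675  47.4177044 ]
 [131.05820007  99.60594976]]
50 [[139.25426926  42.31159251]
 [123.98630994  93.77061302]]
55 [[132.95245117  37.62121467]
 [116.3263918   88.37999549]]
```

View pics/s7.png

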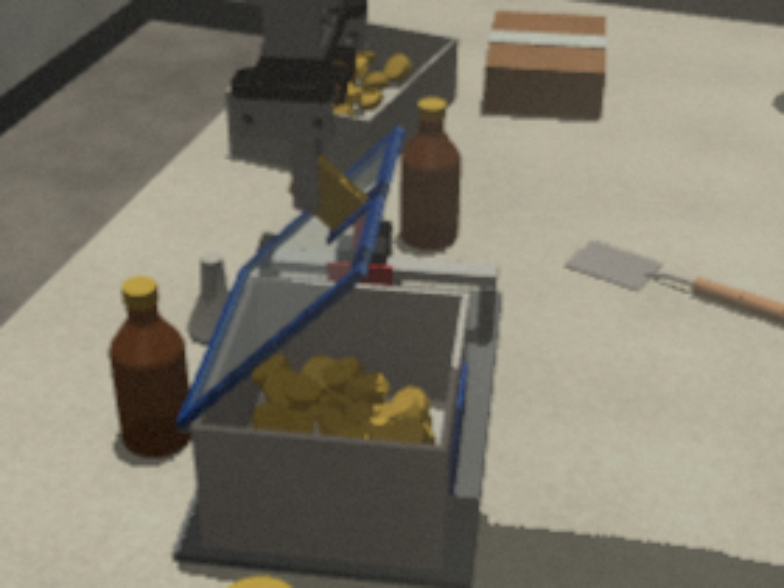

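View pics/w7.png

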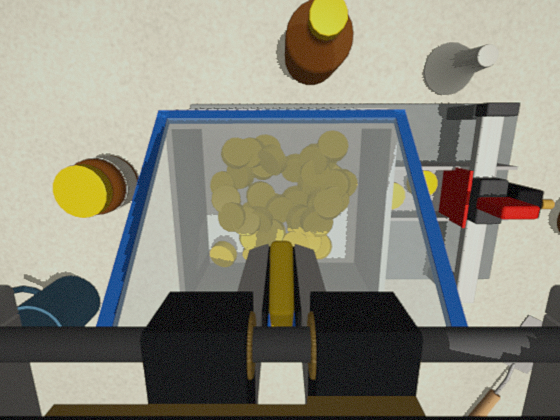

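Side view: lid front corners at crop px (129,96) and (142,47), which lie between the 45° and 50° predictions, so about 47–48°. I'll nudge 2° up, then hold and check it is steady.

Request:
{"method": "servo_tool", "body": {
  "deltas": [
    {"ax":0,"ay":0,"az":0,"dx":-1,"dy":0,"dz":-2,"grip":0},
    {"ax":0,"ay":0,"az":0,"dx":-2,"dy":0,"dz":-4,"grip":0},
    {"ax":0,"ay":0,"az":0,"dx":-3,"dy":0,"dz":-6,"grip":0},
    {"ax":0,"ay":0,"az":0,"dx":-3,"dy":0,"dz":-6,"grip":0},
    {"ax":0,"ay":0,"az":0,"dx":-3,"dy":0,"dz":-6,"grip":0},
    {"ax":0,"ay":0,"az":0,"dx":-3,"dy":0,"dz":-6,"grip":0},
    {"ax":0,"ay":0,"az":0,"dx":-3,"dy":0,"dz":-6,"grip":0},
    {"ax":0,"ay":0,"az":0,"dx":-3,"dy":0,"dz":-6,"grip":0},
    {"ax":0,"ay":0,"az":0,"dx":-3,"dy":0,"dz":-6,"grip":0},
    {"ax":0,"ay":0,"az":0,"dx":-3,"dy":0,"dz":-6,"grip":0}
  ]
}}

```text
t: 9.68
tcp_pos: [0.5786, 0.1209, 0.2965]
tool_rot: [-0.072, -0.702, -0.072, 0.705]
force: [-2.4, 4.0, -9.1]
opening: 0.0117
```

```bash
cat > chk.py <<'E'
from h import *
from rig import robot
s=robot.state();p=unh(s["tcp_pos"]);print(s["t"],RH.T@s["force"],s["opening"],p,abs(s["joint_velocities"]).max())
v=np.array([p[0]-.106,p[2]+.008-.1405]);print(np.hypot(*v),np.degrees(np.arctan2(v[1],-v[0])-np.arctan2(39,180)))
fr={n:robot.grab_frame(n) for n in("side","top")}
cv2.imwrite("pics/s8.png",cv2.resize(fr["side"]["image"][100:310,150:430],None,fx=2.8,fy=2.8));cv2.imwrite("pics/t8.png",fr["top"]["image"])
E
python3 chk.py
```

```text
9.6833 [-1.53354915  4.40777879 -9.11309571] 0.011725447454626989 [0.02517235 0.08011195 0.29654115] 0.0010479433181740327
0.18287319700992954 51.54412331527092
```

View pics/s8.png

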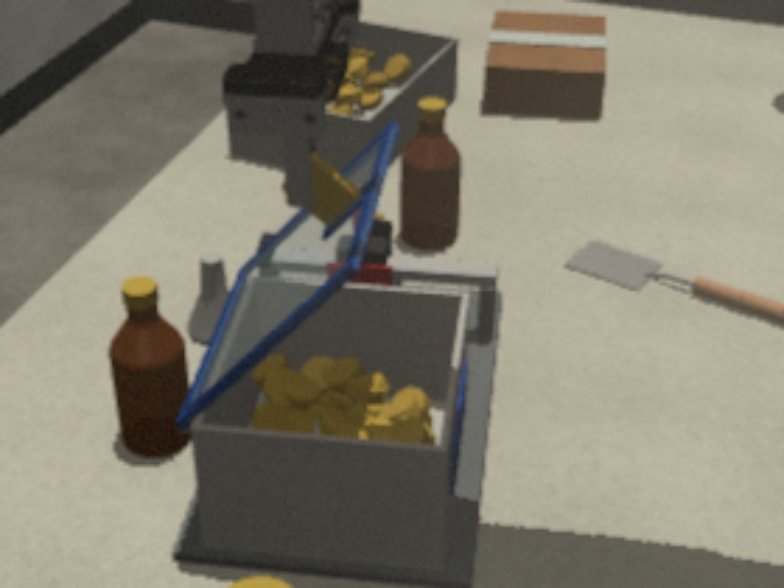

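View pics/t8.png

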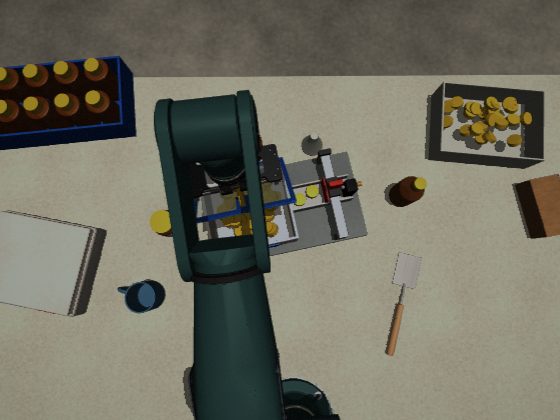

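Lid corners are now at (127,94) and (140,45), about 49–50°. The paddle is still home at (337,183) in the top view, and nothing has been disturbed. Handing in.

```bash
python3 -c "
from rig import robot
print(robot.job_done());s=robot.state();print(s['t'],s['force'],s['opening'],s['tcp_pos'])"
```

```text
the job is handed in; nothing more can be done
None
the job is handed in; nothing more can be done
```

The gate is shut and the lid is held open in the gripper at about 50°. I handed the job in after about 10 s of the 54 s allowed, and the interface gave no verdict.

- **Gate:** I pushed the red paddle with closed fingers until the detent snapped, then leaned about 7 N on the hard stop without it moving. After I withdrew, the top view put the paddle at hopper x ≈ 15 mm, which is a gate travel of about 0.065 m. It was still there in the last picture.
- **Lid:** I gripped the fin by its faces (opening 11.7 mm) and swung it along the hinge arc with the tool upright.
    - **Angle:** the arm pose gives 51.5°, and the lid's corners in the side view give roughly 49–50°. The two differ by about 2°, but both are within the 7° allowed.
    - **Steadiness:** at the last reading the arm was still (under 0.002 rad/s) and the fingers still held the fin. The wrist force was about 10 N, above the 2–4 N expected for holding the lid; roughly 4 N of it was sideways. I did not trace the cause.
- **Surroundings:** in the final pictures both bottles, the mug, spatula and funnel look unmoved and upright, as does the part of the jar the arm leaves visible in the top view. I compared these by eye rather than measuring them. The rear bottle stands close to the lid's hinge side in the side view. I saw no contact, but I did not measure the gap.

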